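Hold a static field meter over a display

TASK

The protective film has just been peeled off the display on the circuit board, so check the glass for static charge: draw the field meter up out of its cradle, carry it over the clutter and the board's tall parts, and hold it upright, sensor end down, with the sensor 25 mm above the middle of the display glass and the meter's broad faces parallel to the display's long sides. Touch the board with neither the meter nor the gripper, and leave the solder spool, the bottle and the multimeter where they are. Finish while still holding the meter there, steady, so that it can be read; do not put it down.

Things in the scene. Friction and masses are not known exactly. Their poses are not given: they have to be found in the camera images.
- meter: handheld static field meter: grey box 26 (its x) x 54 (y, its width) x 125 mm (z, up), 0.11 to 0.23 kg, standing upright in the cradle, sensor end down, as it is used. Origin: centre of its lower end face, the flat brass sensor. The top 45 mm is the grip, plain front and back, ribbed sides; take it across the 54 mm width or the 26 mm thickness. Readout and keys are below, on the +x face
- cradle: black plastic cradle fixed to the bench: foot 80 (x) x 100 (y) x 8 mm and on it an upright pocket open at the top, 32 (x) x 60 (y) mm inside, walls 5 mm. Pocket floor 8 mm, rim 45 mm above the bench. The meter stands in it with 3 mm play all round, its axes parallel to the cradle's, 88 mm showing; lifted straight up 37 mm it is clear. Origin: centre of the foot's underside
- board: loose green circuit board 140 (x) x 200 (y) mm, upper face 12 mm above the bench; display module 36 x 80 mm, long along y, flat in its middle. Aluminium heat sink along the +y edge, y 58 to 93 mm, top 62 mm above the bench; along the -y edge, y -52 to -90 mm, yellow transformer (top 46), two capacitors (52), terminal block (24). Origin: below its centre at bench level
- glass (a point): centre of the upper face of the display glass, the middle of the board, 30 mm above the bench. The visible glass is 18 (x) x 64 mm (y): y runs along the display's long side, x across it, z up
- spool: solder spool standing on end, 56 mm diameter, 46 mm tall, between the board and the cradle. Origin: centre of its underside
- bottle: small amber flux bottle with a black cap, 28 mm diameter, 72 mm tall, between the board and the cradle. Origin: centre of its underside
- multimeter: teal multimeter lying on its back beyond the board and the cradle, 78 (x) x 155 (y) x 43 mm tall. Origin: centre of its underside

How it is judged:
On the way:
1. the meter is lifted clear out of the cradle in the gripper (z of meter in the frame of cradle above 0.05 m and contact force between meter and the fingers above 1 N), for 0.2 s.
At the end, for the whole second after the job is handed in: Still gripped by the fingers and not touching the board, the meter's sensor face is 18 to 32 mm above the display glass, within 10 mm of its centre sideways, the meter upright within 0.10 rad and its width in line with the display's long side within 0.15 rad, at rest (under 10 mm/s and 0.1 rad/s) (horizontal distance between meter and glass below 0.01 m and z of meter in the frame of glass between 0.018 and 0.032 m and angle between meter's own z axis and vertical below 0.1 rad and angle between the y axis of meter and the y axis of glass, either way round below 0.15 rad and contact force between meter and the fingers above 1 N and contact force between meter and board below 0.1 N and linear speed of meter below 0.01 m/s and angular speed of meter below 0.1 rad/s); the arm keeps its last pose, push and grip.
It fails at once if the meter touches the board or anything on it (contact force between meter and board above 0.3 N).
It fails at once if the robot touches the board (contact force between any of the fingers, the arm and board above 0.3 N).
It fails at once if the spool is pushed more than 15 mm from its place (distance of spool from where it was at the start of the episode above 0.015 m).
It fails at once if the bottle is pushed more than 15 mm from its place (distance of bottle from where it was at the start of the episode above 0.015 m).
It fails at once if the multimeter is pushed more than 15 mm from its place (distance of multimeter from where it was at the start of the episode above 0.015 m).
It also fails if it takes over 45 s, if anything falls off the work surface, if the arm or the gripper's body presses on something with over 40 N, if the wrist force passes 120 N, or if a joint passes its speed limit or range.

ROBOT

A 6-joint arm with a two-finger parallel gripper is mounted at the origin on the work surface. World frame = base frame: x ahead of the robot, y to its left, z up, the work surface at z = 0. Lengths are in m, angles in rad, forces in N, time in s.
With the tool pointing down it reaches from about 0.3 to 0.95 m from the base axis. Payload 3.1 kg.
Tool frame: the origin (TCP) lies at the very end of the fingers, on their centre line; the grasp point (between the pads) lies 19 mm behind it; z points along the fingers, y is the line along which they close (so a half turn about z gives the same grasp; the last joint's range is limited). The gripper opens to 85 mm and grips with 20 to 120 N. Pads are 22 mm wide; open, the fingers measure 114 mm over their backs; the gripper's body (76 mm by 85 mm) begins 54 mm behind the grasp point. The pads swing forward as they close: fully open they stand 13 mm farther back than shut.
Start: joints at [-1.391, 0.308, 1.634, -0, 1.2, -0.07], TCP at [0.154, -0.606, 0.231] pointing down, gripper open.
Joint ranges: [-3.06, 3.06], [-0.79, 1.96], [0.05, 2.63], [-1.19, 4.34], [0.05, 2.64], [-2.94, 2.94]. Speed limits (rad/s): [2.79, 2.79, 3.14, 3.14, 3.14, 3.14].

INTERFACE

Orientations are given as [roll, pitch, yaw] about the fixed x, y, z axes, in that order (R = Rz(yaw) Ry(pitch) Rx(roll)).
In Python, from rig import arm gives the robot as it stands.
- The arm moves only by the tool advance, called after "Request:" as name(argument=value, ...) on one line, values as JSON. Schema: {"type":"object","properties":{"ticks":{"type":"array","items":{"type":"array","prefixItems":[{"type":"array","items":{"type":"number"},"minItems":3,"maxItems":3},{"type":"number"},{"type":"number"}],"minItems":3,"maxItems":3},"minItems":1,"maxItems":5},"force":{"type":"number"},"only":{"type":"string"},"quiet":{"type":"boolean"},"lines":{"type":"string"}},"required":["ticks"],"additionalProperties":false}. ticks is a list of rows, 1 to 5 of them, each written [[dx, dy, dz], turn, opening]: dx, dy, dz in m, then a turn about the tool's z in rad, then the finger opening in m; each row is the pose to reach, as a shift and turn from the pose commanded when the call began, along the tool's axes at that moment; what a row does not reach only later rows make up. A row lasts 1/10 s, in which the tool goes at most 0.05 m and 0.15 rad, less where a joint would pass 70% of its speed; a pose out of reach is approached as far as the arm can. The fingers move at their own pace and stop on an object; force is the grip in N (left out, the last holds). Time passes only in rows, so rows that do not move let the fingers close. The tool returns the time, the measured TCP pose, the force, the opening and the grip force at its end. only (a regular expression) keeps the lines of the reply that match it, lines (a string "A,B") keeps lines A to B, and quiet returns only ok. Input that does not fit is refused with a message, and nothing moves.
- arm.sense(): the state, without advancing time (a new reading comes with each control period).
- arm.snapshot(name): name is "scene" or "top" or "wrist"; returns the picture (400x640x3 uint8, blue, green, red); there is no depth.
- arm.camera_model(name): a dict with "fx", "fy", "cx", "cy" (pixels), "distortion" ([k1, k2, p1, p2, k3] as OpenCV has them; the pictures are not rectified), "eye" and "rotation" of the camera in the world; the wrist camera has in their place "mount" (4x4, takes a point from camera to tool coordinates, whose origin is the TCP and whose axes are the flange's). Camera axes: x right, y up, looking along -z (the intrinsics and any distortion apply to the point x, -y, -z); pixel columns grow to the right and rows downward; lengths in m; the calibration is good to about 2 mm. A picture is of the moment at which its call begins: read the wrist's pose just before it. camera_model takes no time and is no camera call.
- arm.sign_off(): hands the job in; it is judged then, once.
The state is a dict: "time": time; "q": joint angles; "joint_vel": joint speeds; "joint_efforts": joint torques, N m; "eef_pos": TCP position; "eef_rot": TCP orientation; "force": force on the tool from outside, world axes, zero at the start; "torque": the same for the moment, N m; "opening": finger opening in m; "finger_force": force on a finger pad.
Only numpy, scipy, OpenCV 4.12 (cv2) and the standard library are available. Lean on these libraries where they do the work, as an engineer would, in place of code of your own. Each camera call takes 0.05 s, during which the arm holds its last target. There are 200 camera calls.

## Working session

There is one attempt and no reset: what is moved stays moved. The work goes in short steps, Python scripts to look and compute and a tool call to move; the robot and the scene stay as the last step left them, time stands still between calls to the robot, and variables do not carry over. Pictures are saved under pics/ and viewed, at most 10 in all, crops included, and the job is handed in when it is done.

```bash
ls; mkdir -p pics
```

Run:
```python
from rig import arm
import cv2,numpy as np
for n in("scene","top"):
    cv2.imwrite(f"pics/{n}0.png",arm.snapshot(n)); print(n,arm.camera_model(n))
s=arm.sense();print(s["time"],s["eef_pos"],s["eef_rot"],s["opening"]);print(arm.camera_model("wrist"))
```

```text
pics
rig.py
scene {'fx': 505.5464259601545, 'fy': 505.5464259601545, 'cx': 318.00663642361036, 'cy': 200.8821943301301, 'distortion': array([0.00276509, 0.        , 0.        , 0.        , 0.        ]), 'eye': array([ 1.31711433, -0.4273118 ,  0.61495592]), 'rotation': array([0.97848853, 0.02275731, 1.02955948])}
top {'fx': 398.50927374688285, 'fy': 398.50927374688285, 'cx': 317.5889852732221, 'cy': 199.25109765760408, 'distortion': array([0.00875802, 0.        , 0.        , 0.        , 0.        ]), 'eye': array([0.4078857 , 0.01083943, 0.915337  ]), 'rotation': array([ 0.20160498, -0.00593374, -1.51768401])}
0.1 [ 0.15432744 -0.60485528  0.23014708] [-3.13944993e+00 -1.42178447e-04  2.49774894e-01] 0.08519753613810385
{'fx': 312.32978162899883, 'fy': 312.32978162899883, 'cx': 315.92069565829973, 'cy': 198.77659762565915, 'distortion': array([-0.04853777,  0.        ,  0.        ,  0.        ,  0.        ]), 'mount': array([[-5.99491961e-04,  9.58399604e-01,  2.85429218e-01,
         7.37224282e-02],
       [ 9.99999717e-01,  4.44823529e-04,  6.06711180e-04,
         9.02814403e-04],
       [ 4.54506123e-04,  2.85429501e-01, -9.58399600e-01,
        -1.43426510e-01],
       [ 0.00000000e+00,  0.00000000e+00,  0.00000000e+00,
         1.00000000e+00]])}
```

View pics/scene0.png

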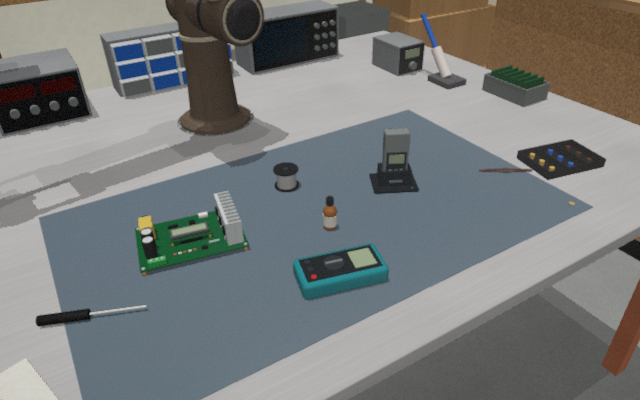

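View pics/top0.png

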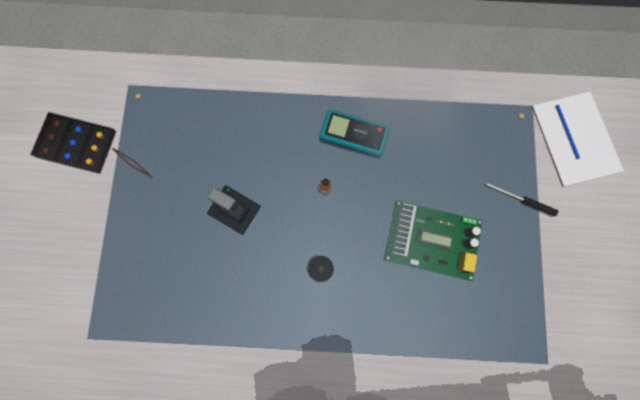

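The scene view shows the meter in its cradle at about (396,160), the board at (190,238), the spool at (287,177), the bottle at (330,213) and the multimeter at (340,270). In the top view they are at (232,207), (435,240), (320,268), (325,186) and (354,133). I'll zoom in on the meter and the board.

Create h.py:
```python
import cv2,numpy as np
from rig import arm
from scipy.spatial.transform import Rotation as R
def cam(n,s=None):
    m=arm.camera_model(n); K=np.array([[m["fx"],0,m["cx"]],[0,m["fy"],m["cy"]],[0,0,1]])
    if n=="wrist":
        Rt=R.from_euler("xyz",s["eef_rot"]).as_matrix()
        M=m["mount"]; return K,m["distortion"],s["eef_pos"]+Rt@M[:3,3],Rt@M[:3,:3]
    return K,m["distortion"],m["eye"],R.from_euler("xyz",m["rotation"]).as_matrix()
def rays(c,px):
    K,d,e,Rm=c; u=cv2.undistortPoints(np.array(px,float).reshape(-1,1,2),K,d)[:,0]
    return np.c_[u[:,0],-u[:,1],-np.ones(len(u))]@Rm.T
def plane(c,px,z):
    r=rays(c,px); return c[2]+r*((z-c[2][2])/r[:,2])[:,None]
def proj(c,P):
    K,d,e,Rm=c; p=(np.array(P,float)-e)@Rm*[1,-1,-1]
    return cv2.projectPoints(p,np.zeros(3),np.zeros(3),K,d)[0][:,0]
```

Run:
```python
from h import *
c=cam("top");im=cv2.imread("pics/top0.png")
for n,p,z in(("board",(435,240),.012),("glass",(436,240),.03),("spool",(320,268),.046),("bottle",(325,183),.072),("mm",(354,133),.04),("cradle",(234,210),.008)):print(n,plane(c,[p],z).round(3))
print("scene-check",proj(cam("scene"),plane(c,[(436,240)],.03)), c[3].round(2))
a=cv2.resize(im[175:240,195:270],(400,347),interpolation=cv2.INTER_CUBIC)
b=cv2.resize(im[195:285,380:490],(400,327),interpolation=cv2.INTER_CUBIC)
o=np.zeros((347,800,3),np.uint8);o[:,:400]=a;o[:327,400:]=b
cv2.imwrite("pics/crop1.png",o)
```

```text
board [[ 0.513 -0.256  0.012]]
glass [[ 0.511 -0.253  0.03 ]]
spool [[0.435 0.002 0.046]]
bottle [[0.617 0.001 0.072]]
mm [[ 0.748 -0.061  0.04 ]]
cradle [[0.558 0.207 0.008]]
scene-check [[187.56684551 228.8787944 ]] [[ 0.05  0.98 -0.2 ]
 [-1.    0.05 -0.  ]
 [ 0.01  0.2   0.98]]
```

View pics/crop1.png

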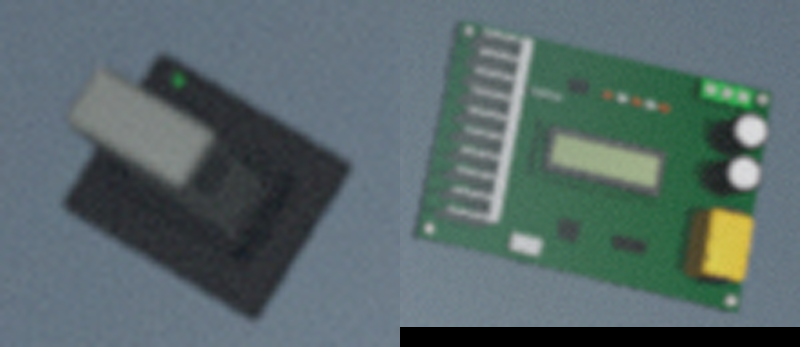

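The left crop shows the cradle foot corners at crop pixels (165,55), (350,165), (255,320) and (65,205), and the meter's grey top face around (142,128). The right crop shows the glass around (607,162), with the heat sink on the left, which is world +y. Next I'll measure these with masks.

Create m.py:
```python
from h import *
def longang(P): # yaw of long side
    e=np.roll(P,-1,0)-P; l=np.linalg.norm(e[:,:2],axis=1); i=l.argmax(); a=np.arctan2(e[i,1],e[i,0]); return (a%np.pi), np.sort(l)[[0,-1]].round(4)
```

Run:
```python
from m import *
c=cam("top");im=cv2.imread("pics/top0.png")
hsv=cv2.cvtColor(im,cv2.COLOR_BGR2HSV)
def rect(mask,box,z,name):
    x0,y0,x1,y1=box; m=np.zeros_like(mask); m[y0:y1,x0:x1]=mask[y0:y1,x0:x1]
    ct=max(cv2.findContours(m,0,1)[0],key=cv2.contourArea)
    b=cv2.boxPoints(cv2.minAreaRect(ct)); P=plane(c,b,z); a,l=longang(P)
    print(name,P.mean(0).round(4),"long yaw",round(a,3),l, cv2.contourArea(ct),b.mean(0))
H,S,V=cv2.split(hsv)
print("px glass",hsv[239,437],"foot",hsv[185,225],hsv[225,240],"top",hsv[199,221],"mat",hsv[180,205],"pcb",hsv[255,430])
rect(((V>120)&(H>25)&(H<60)&(S>30)).astype(np.uint8),(415,228,460,252),.03,"glass")
rect(((V<75)).astype(np.uint8),(195,178,270,240),.008,"foot")
rect(((V>105)&(S<60)).astype(np.uint8),(200,180,245,215),.133,"top")
rect(((H>40)&(H<95)&(S>110)).astype(np.uint8),(375,190,495,290),.012,"board")
f=lambda p,s,o:(np.array(p)+.5)/s-.5+o
P=plane(c,f([(165,55),(350,165),(255,320),(65,205)],5.333,[195,175]),.008);print("foot hand",P.mean(0),longang(P))
P=plane(c,f([(105,68),(215,135),(180,190),(68,118)],5.333,[195,175]),.133);print("top hand",P.mean(0),longang(P))
P=plane(c,f(np.array([(460,22),(770,90),(737,312),(415,235)])-[400,0],3.636,[380,195]),.012);print("board hand",P.mean(0),longang(P))
```

```text
px glass [ 45  52 173] foot [106  45  85] [113  40  51] top [ 70  11 134] mat [103  49 125] pcb [ 71 107 105]
glass [ 0.514 -0.253  0.03 ] long yaw 1.387 [0.019  0.0645] 208.0 [436.2199 238.5762]
foot [0.5595 0.2083 0.008 ] long yaw 1.092 [0.0775 0.1009] 1100.0 [233.34192 209.3188 ]
top [0.5623 0.206  0.133 ] long yaw 1.626 [0.0696 0.0886] 853.5 [222. 197.]
board [ 0.5057 -0.2901  0.012 ] long yaw 2.96 [0.1187 0.1411] 1491.0 [450.25266 244.4357 ]
foot hand [0.55906941 0.20733789 0.008     ] (np.float64(1.0880341426092144), array([0.0777, 0.0974]))
top hand [0.55883361 0.20732811 0.133     ] (np.float64(1.0585515923760411), array([0.0232, 0.0511]))
board hand [ 0.51384894 -0.25171748  0.012     ] (np.float64(1.3907303942038611), array([0.1383, 0.2007]))
```

Measured: the meter is at (0.559, 0.2075) with its width yaw at 1.088. The glass is at (0.5137, -0.2525) with its long side at yaw 1.389. I'll grip across the 26 mm thickness, so the tool yaw is about 1.085 for the grasp and 1.389 at the end. First I'll travel at the current height.

Create go.py:
```python
import sys
from h import *
# python3 go.py x y z yaw : remaining displacement in tool axes
t=[float(v) for v in sys.argv[1:5]]; s=arm.sense()
Rt=R.from_euler("xyz",s["eef_rot"]).as_matrix(); d=Rt.T@(np.array(t[:3])-s["eef_pos"])
print("t",round(s["time"],2),"rel",d.round(4),"turn",round(-((t[3]-s["eef_rot"][2]+np.pi)%(2*np.pi)-np.pi),3),"rot",s["eef_rot"].round(3),"q",s["q"].round(2))
```

```text
(no output)
```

Request:
advance(ticks=[[[0.032, -0.037, 0], 0, 0.085], [[0.064, -0.074, 0], 0, 0.085], [[0.096, -0.111, 0], 0, 0.085], [[0.128, -0.148, 0], 0, 0.085], [[0.16, -0.185, 0], 0, 0.085]], force=40)

```text
time: 0.6
eef_pos: [0.2641, -0.3847, 0.2307]
eef_rot: [-3.141, -0.0, 0.249]
force: [0.8, -0.3, 0.7]
opening: 0.0848
finger_force: 0.0
```

Request:
advance(ticks=[[[0.032, -0.037, 0], 0, 0.085], [[0.064, -0.074, 0], 0, 0.085], [[0.096, -0.111, 0], 0, 0.085], [[0.128, -0.148, 0], 0, 0.085], [[0.16, -0.185, 0], 0, 0.085]])

```text
time: 1.1
eef_pos: [0.3733, -0.166, 0.2311]
eef_rot: [3.141, -0.0, 0.249]
force: [1.3, -1.0, -0.8]
opening: 0.0849
finger_force: 0.0
```

```bash
python3 go.py .559 .2075 .23 1.085
```

```text
t 1.1 rel [ 0.2721 -0.3162  0.0012] turn -0.836 rot [ 3.141 -0.     0.249] q [-0.53 -0.13  2.11  0.    1.16  0.8 ]
```

Request:
advance(ticks=[[[0.03, -0.035, 0], 0, 0.085], [[0.06, -0.07, 0], 0, 0.085], [[0.09, -0.105, 0], 0, 0.085], [[0.12, -0.14, 0], 0, 0.085], [[0.15, -0.175, 0], 0, 0.085]])

```text
time: 1.6
eef_pos: [0.4753, 0.0406, 0.231]
eef_rot: [3.141, 0.0, 0.25]
force: [-0.3, -1.4, -0.4]
opening: 0.0853
finger_force: 0.0
```

Request:
advance(ticks=[[[0.025, -0.028, 0], -0.14, 0.085], [[0.05, -0.056, 0], -0.28, 0.085], [[0.075, -0.084, 0], -0.42, 0.085], [[0.1, -0.112, 0], -0.56, 0.085], [[0.11, -0.12, 0], -0.70, 0.085]], lines="1,3")

```text
time: 2.1
eef_pos: [0.5529, 0.1853, 0.2308]
eef_rot: [-3.141, -0.001, 0.958]
```

```bash
python3 go.py .559 .2075 .23 1.085
```

Run:
```python
from h import *
s=arm.sense(); c=cam("wrist",s); im=arm.snapshot("wrist")
cv2.imwrite("pics/w1.png",im)
print(proj(c,[[.559,.2075,.133]]))
```

```text
t 2.1 rel [ 0.0217 -0.0078  0.0008] turn -0.127 rot [-3.141e+00 -1.000e-03  9.580e-01] q [0.25 0.23 1.74 0.   1.18 0.86]
[[304.50240389 173.86427173]]
```

View pics/w1.png

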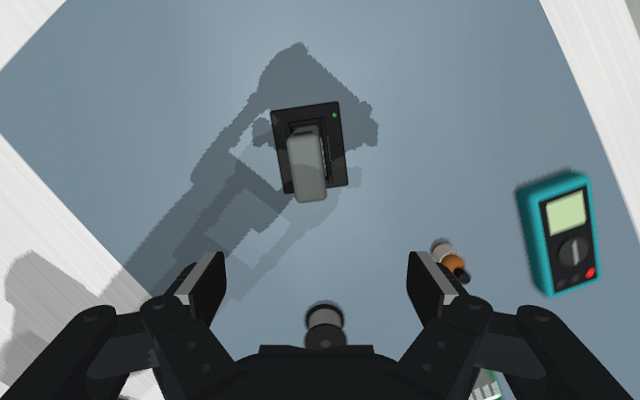

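The wrist view shows the meter's top face around (308,168), with corners near (288,138), (321,134), (327,199) and (295,202), close to the predicted (304,174). I'll refine this with a mask.

Run:
```python
from m import *
s=arm.sense(); c=cam("wrist",s); im=cv2.imread("pics/w1.png")
hsv=cv2.cvtColor(im,cv2.COLOR_BGR2HSV);H,S,V=cv2.split(hsv)
print(hsv[140:200:12,308],hsv[170,280:335:6])
m=((V>85)&(S<45)).astype(np.uint8); k=np.zeros_like(m);k[120:210,270:345]=m[120:210,270:345]
ct=max(cv2.findContours(k,0,1)[0],key=cv2.contourArea);b=cv2.boxPoints(cv2.minAreaRect(ct))
print(b,cv2.contourArea(ct)); P=plane(c,b,.133);print(P.mean(0),longang(P))
P=plane(c,[(272,111),(338,102),(348,185),(284,194)],.008);print("foot",P.mean(0),longang(P))
o=cv2.resize(im[95:210,250:370],(800,767)[:2],interpolation=cv2.INTER_CUBIC);o=cv2.resize(o,(600,575));cv2.imwrite("pics/w1c.png",o)
```

```text
[[ 75  16 127]
 [ 77  18 128]
 [ 77  14 124]
 [ 78  12 106]
 [ 77  17 105]] [[105  26  40]
 [ 90  11  48]
 [ 75  17  92]
 [ 75  14 108]
 [ 77  17 108]
 [ 79  19 106]
 [ 80  15 105]
 [ 81  19  93]
 [ 90  10  26]
 [ 90  11  48]]
[[285.95087 138.24136]
 [317.83923 133.49203]
 [327.97034 201.51508]
 [296.08197 206.2644 ]] 1937.5
[0.5627184 0.2085796 0.133    ] (np.float64(1.0850541043283708), array([0.0246, 0.055 ]))
foot [0.56347798 0.20861263 0.008     ] (np.float64(1.0726837693651583), array([0.0753, 0.0984]))
```

View pics/w1c.png

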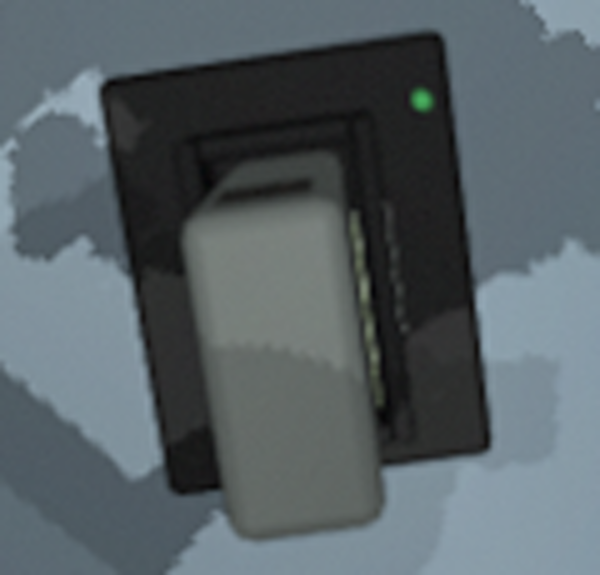

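The crop confirms the top face centre at about (307,169). Averaging both cameras puts the meter at (0.561, 0.208) with yaw 1.08. I'll align over it and then descend.

```bash
python3 go.py .561 .208 .23 1.082
```

```text
t 2.15 rel [ 0.0227 -0.0068  0.0008] turn -0.12 rot [-3.141e+00 -2.000e-03  9.620e-01] q [0.25 0.23 1.74 0.   1.18 0.86]
```

Request:
advance(ticks=[[[0.012, -0.003, 0], -0.12, 0.085], [[0.023, -0.006, 0], -0.124, 0.085], [[0.023, -0.006, 0], -0.124, 0.085]], lines="1,3")

```text
time: 2.45
eef_pos: [0.5606, 0.2049, 0.231]
eef_rot: [-3.141, -0.0, 1.071]
```

```bash
python3 go.py .561 .208 .092 1.082
```

```text
t 2.45 rel [ 0.0029 -0.001   0.139 ] turn -0.011 rot [-3.141 -0.     1.071] q [0.28 0.25 1.7  0.   1.18 0.78]
```

Request:
advance(ticks=[[[0.001, 0, 0.035], 0, 0.085], [[0.001, 0, 0.07], 0, 0.085], [[0.001, 0, 0.105], 0, 0.085], [[0.001, 0, 0.139], 0, 0.085], [[0.001, 0, 0.139], 0, 0.085]])

```text
time: 2.95
eef_pos: [0.5558, 0.2029, 0.0868]
eef_rot: [-3.133, 0.009, 1.071]
force: [-0.8, -0.4, -0.6]
opening: 0.0848
finger_force: 0.0
```

```bash
python3 go.py .561 .208 .092 1.082
```

```text
t 2.95 rel [ 0.0069  0.0021 -0.0052] turn -0.011 rot [-3.133  0.009  1.071] q [ 0.28  0.42  1.8  -0.    0.93  0.78]
```

Request:
advance(ticks=[[[0, 0, 0], 0, 0.045], [[0, 0, 0], 0, 0.03], [[0, 0, 0], 0, 0.02], [[0, 0, 0], 0, 0.01], [[0, 0, 0], 0, 0.01]], force=40)

```text
time: 3.45
eef_pos: [0.5621, 0.2058, 0.0944]
eef_rot: [3.14, -0.002, 1.074]
force: [-1.3, 0.2, 6.0]
opening: 0.0252
finger_force: 40.0
```

Request:
advance(ticks=[[[0, 0, 0], 0, 0.01], [[0, 0, 0], 0, 0.01], [[0, 0, 0], 0, 0.01]])

```text
time: 3.75
eef_pos: [0.5621, 0.2058, 0.0944]
eef_rot: [3.14, -0.002, 1.074]
force: [-2.2, -0.1, 7.6]
opening: 0.0253
finger_force: 40.0
```

Gripped at an opening of 25 mm with 40 N. Now lift straight up.

Request:
advance(ticks=[[[0, 0, -0.012], 0, 0.01], [[0, 0, -0.03], 0, 0.01], [[0, 0, -0.05], 0, 0.01], [[0, 0, -0.07], 0, 0.01], [[0, 0, -0.09], 0, 0.01]], force=60)

```text
time: 4.25
eef_pos: [0.5607, 0.205, 0.1833]
eef_rot: [-3.142, 0.0, 1.074]
force: [1.4, 0.6, -0.9]
opening: 0.0257
finger_force: 58.7
```

Request:
advance(ticks=[[[0, 0, -0.02], 0, 0.01], [[0, 0, -0.04], 0, 0.01], [[0, 0, -0.05], 0, 0.01], [[0, 0, -0.05], 0, 0.01], [[0, 0, -0.05], 0, 0.01]])

```text
time: 4.75
eef_pos: [0.5605, 0.205, 0.2317]
eef_rot: [-3.141, 0.001, 1.074]
force: [-0.0, -0.5, -1.7]
opening: 0.0257
finger_force: 58.8
```

```bash
python3 go.py .5137 -.2525 .231 1.389
```

Run:
```python
from h import *
a=arm.snapshot("scene")
cv2.imwrite("pics/lift.png",cv2.resize(a[40:240,280:500],(660,600),interpolation=cv2.INTER_CUBIC))
```

```text
t 4.75 rel [-0.4245  0.177   0.0009] turn -0.315 rot [-3.141e+00  1.000e-03  1.074e+00] q [ 0.28  0.25  1.7  -0.    1.19  0.77]
```

View pics/lift.png

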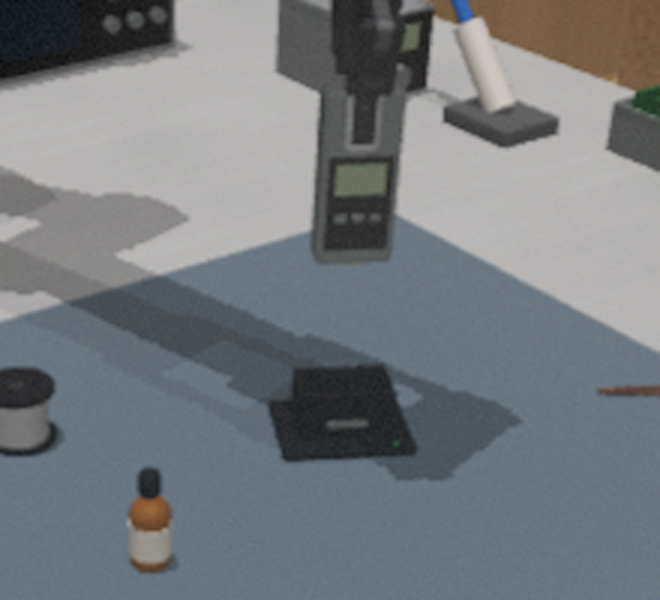

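The scene crop shows the meter clear of the cradle in the gripper. The lower edge of its front face runs from crop (313,260) to (390,262), and its side edges run from (325,105) and (405,95) down to there. I'll check the bottom height and the tilt from these.

Create chk.py:
```python
import sys
from h import *
# face plane through grip axis offset .013 along normal; corners px -> 3D
def face(c,px,ctr,yaw_n):
    n=np.array([np.cos(yaw_n),np.sin(yaw_n),0]); p0=np.array([*ctr[:2],0])+.013*n
    r=rays(c,px); t=((p0-c[2])@n)/(r@n); return c[2]+r*t[:,None]
```

Run:
```python
from chk import *
px=(np.array([(313,258),(390,260),(325,105),(405,95)])+.5)/3-.5+[280,40]
P=face(cam("scene"),px,[.5605,.205],1.074-np.pi/2); print(P.round(4)); print("bottom centre",P[:2].mean(0).round(4))
t=np.array([np.cos(1.074),np.sin(1.074)]); print("width coord rel grip",((P[:,:2]-[.5605,.205])@t).round(4))
```

```text
[[0.5596 0.1761 0.1545]
 [0.5853 0.2235 0.1506]
 [0.5607 0.1781 0.2639]
 [0.5856 0.224  0.2686]]
bottom centre [0.5725 0.1998 0.1526]
width coord rel grip [-0.0259  0.0281 -0.0235  0.0286]
```

Request:
advance(ticks=[[[-0.045, 0.019, 0], 0, 0.01], [[-0.09, 0.038, 0], 0, 0.01], [[-0.135, 0.056, 0], 0, 0.01], [[-0.18, 0.075, 0], 0, 0.01], [[-0.22, 0.092, 0], 0, 0.01]])

```text
time: 5.3
eef_pos: [0.5355, -0.034, 0.2307]
eef_rot: [-3.139, 0.001, 1.074]
force: [0.1, -0.3, -2.0]
opening: 0.0255
finger_force: 59.0
```

```bash
python3 go.py .5137 -.2525 .231 1.389
```

```text
t 5.3 rel [-0.2025  0.0851 -0.0003] turn -0.315 rot [-3.139e+00  1.000e-03  1.074e+00] q [-0.14  0.14  1.84 -0.    1.16  0.35]
```

Request:
advance(ticks=[[[-0.04, 0.017, 0], -0.06, 0.01], [[-0.08, 0.034, 0], -0.13, 0.01], [[-0.12, 0.051, 0], -0.2, 0.01], [[-0.16, 0.068, 0], -0.26, 0.01], [[-0.2, 0.085, 0], -0.315, 0.01]], lines="1,3")

```text
time: 5.8
eef_pos: [0.5151, -0.2496, 0.2306]
eef_rot: [-3.139, -0.001, 1.391]
```

Request:
advance(ticks=[[[0, 0, 0], 0, 0.01], [[0, 0, 0], 0, 0.01], [[0, 0, 0], 0, 0.01]], lines="1,3")

```text
time: 6.1
eef_pos: [0.5158, -0.2472, 0.231]
eef_rot: [-3.139, -0.002, 1.389]
```

```bash
python3 go.py .5137 -.2525 .231 1.389
```

Run:
```python
from h import *
a=arm.snapshot("scene");cv2.imwrite("pics/s2.png",a);b=arm.snapshot("top");cv2.imwrite("pics/t2.png",b)
w=arm.snapshot("wrist");cv2.imwrite("pics/w2.png",w)
o=np.zeros((480,800,3),np.uint8);o[:,:400]=cv2.resize(a[90:270,120:270],(400,480),interpolation=cv2.INTER_CUBIC);o[:327,400:]=cv2.resize(b[195:285,380:490],(400,327),interpolation=cv2.INTER_CUBIC)
cv2.imwrite("pics/over.png",o)
```

```text
t 6.1 rel [-0.0056 -0.0011  0.    ] turn -0.0 rot [-3.139e+00 -2.000e-03  1.389e+00] q [-0.52  0.21  1.76  0.    1.18 -0.34]
```

View pics/over.png

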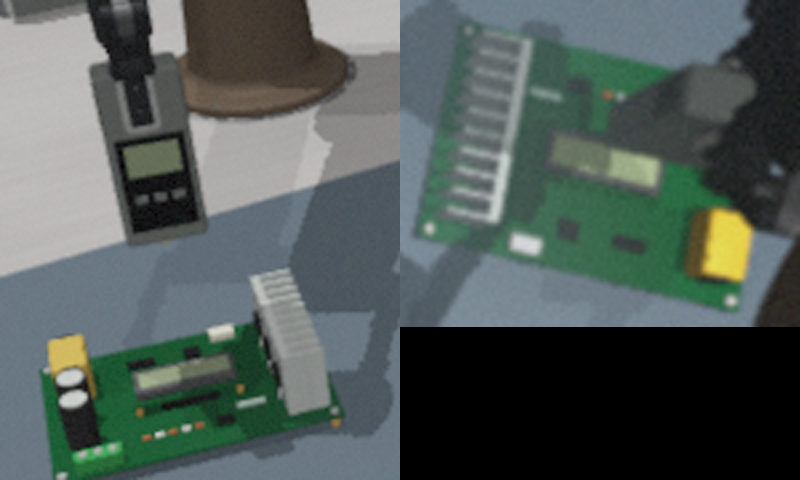

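The meter hangs over the display at a safe height. In the left (scene) crop its front-face lower corners are at (130,243) and (206,228), its upper corners at (92,65) and (180,52), and the glass centre is near (186,373).

Run:
```python
from chk import *
c=cam("scene");im=cv2.imread("pics/s2.png")
f=lambda p:(np.array(p)+.5)/2.6667-.5+[120,90]
P=face(c,f([(130,243),(206,228),(92,65),(180,52)]),[.5158,-.2472],1.389-np.pi/2); print(P.round(4)); b=P[:2].mean(0)-.013*np.array([np.cos(1.389-np.pi/2),np.sin(1.389-np.pi/2),0]);print("bottom centre",b.round(4),"top",P[2:].mean(0).round(4))
P0=np.array([*([.5158,-.2472]),.0]);t=np.array([np.cos(1.389),np.sin(1.389)]);print("width coord",((P[:,:2]-P0[:2])@t).round(4))
im0=cv2.imread("pics/scene0.png");H,S,V=cv2.split(cv2.cvtColor(im0,cv2.COLOR_BGR2HSV))
m=((V>100)&(H>25)&(H<60)&(S>20)&(S<110)).astype(np.uint8);k=np.zeros_like(m);k[220:240,165:212]=m[220:240,165:212]
ct=max(cv2.findContours(k,0,1)[0],key=cv2.contourArea);bx=cv2.boxPoints(cv2.minAreaRect(ct));print("glass scene mask",bx.mean(0),cv2.contourArea(ct),plane(c,[bx.mean(0)],.03).round(4),"hand",plane(c,f([(186,373)]),.03).round(4))
```

```text
[[ 0.5246 -0.2711  0.1525]
 [ 0.5337 -0.2218  0.1524]
 [ 0.5248 -0.2704  0.2796]
 [ 0.5343 -0.2182  0.2788]]
bottom centre [ 0.5164 -0.2441  0.1525] top [ 0.5296 -0.2443  0.2792]
width coord [-0.0219  0.0282 -0.0212  0.0318]
glass scene mask [188.4294  228.68234] 187.0 [[ 0.5111 -0.251   0.03  ]] hand [[ 0.5149 -0.2502  0.03  ]]
```

The meter is upright. Its estimated lower-end centre is (0.516, -0.244), and its height is 0.149 ± 0.004. I need to shift about -8 mm along tool x and -1.5 mm along tool y. I'll descend most of the way, then measure again.

Request:
advance(ticks=[[[-0.008, -0.0015, 0], 0, 0.01], [[-0.008, -0.0015, 0.02], 0, 0.01], [[-0.008, -0.0015, 0.04], 0, 0.01], [[-0.008, -0.0015, 0.06], 0, 0.01], [[-0.008, -0.0015, 0.08], 0, 0.01]], lines="1,3")

```text
time: 6.75
eef_pos: [0.5136, -0.2559, 0.1519]
eef_rot: [3.141, 0.001, 1.39]
```

Request:
advance(ticks=[[[0, 0, 0.004], 0, 0.01], [[0, 0, 0.004], 0, 0.01], [[0, 0, 0.004], 0, 0.01], [[0, 0, 0.004], 0, 0.01]])

```text
time: 7.15
eef_pos: [0.5145, -0.2566, 0.1498]
eef_rot: [3.139, 0.001, 1.389]
force: [-0.3, 0.6, -1.7]
opening: 0.0255
finger_force: 59.0
```

```bash
python3 go.py .5137 -.2525 .231 1.389
```

Run:
```python
from h import *
a=arm.snapshot("scene");cv2.imwrite("pics/s3.png",a)
cv2.imwrite("pics/s3c.png",cv2.resize(a[145:265,130:260],(650,600),interpolation=cv2.INTER_CUBIC))
```

```text
t 7.15 rel [ 0.0038 -0.0013 -0.0812] turn -0.0 rot [3.139e+00 1.000e-03 1.389e+00] q [-0.54  0.3   1.82 -0.    1.02 -0.36]
```

View pics/s3c.png

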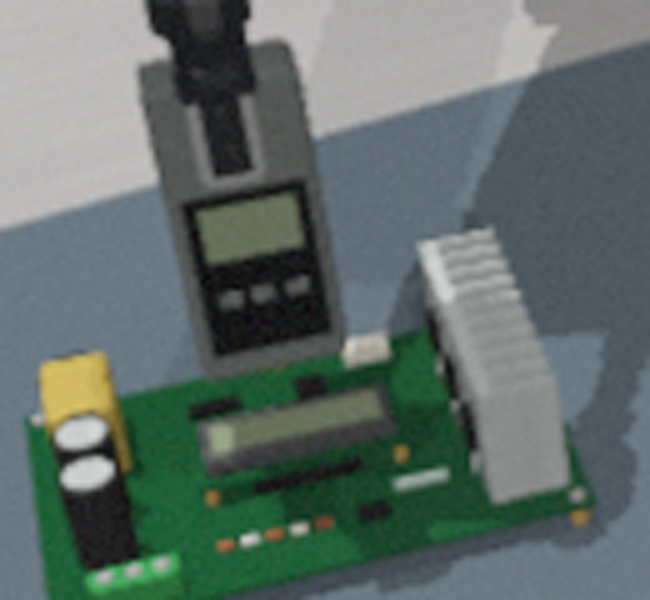

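The scene crop shows the meter standing above the display. Its lower front corners are near (207,374) and (342,337), and the glass centre is near (296,421).

Run:
```python
from chk import *
c=cam("scene");f=lambda p:(np.array(p)+.5)/5-.5+[130,145]
n=np.array([np.cos(1.389-np.pi/2),np.sin(1.389-np.pi/2),0]);t=np.array([np.cos(1.389),np.sin(1.389)])
T=np.array([.5145,-.2566])
P=face(c,f([(207,375),(342,338),(140,68),(297,42)]),T,1.389-np.pi/2);print(P.round(4));print("bottom c",(P[:2].mean(0)-.013*n).round(4),"width",((P[:,:2]-T)@t).round(4))
print("glass",plane(c,f([(296,421)]),.03).round(4))
# expected px of the lower front corners for given bottom z, and of glass corners
g=np.array([.5135,-.252])
for z in(.064,.068,.072):
    C=[[*(T+.003*t+.013*n[:2]+s*.027*t),z] for s in(-1,1)]; print(z,((proj(c,C)-[130,145]+.5)*5-.5).round(0).tolist())
print(((proj(c,[[*(g+a*.009*n[:2]+b*.032*t),.03] for a in(1,-1) for b in(-1,1)])-[130,145]+.5)*5-.5).round(0).tolist())
```

```text
[[ 0.5232 -0.2814  0.0711]
 [ 0.5322 -0.232   0.0743]
 [ 0.5233 -0.2804  0.2003]
 [ 0.5329 -0.2283  0.1991]]
bottom c [ 0.5149 -0.2544  0.0727] width [-0.0228  0.0274 -0.0218  0.0311]
glass [[ 0.5119 -0.2505  0.03  ]]
0.064 [[207.0, 391.0], [353.0, 359.0]]
0.068 [[205.0, 383.0], [352.0, 350.0]]
0.072 [[203.0, 374.0], [350.0, 342.0]]
[[212.0, 457.0], [380.0, 418.0], [206.0, 430.0], [372.0, 393.0]]
```

The scene camera puts the lower end at about 0.071, while the grasp kinematics put it at 0.0635. To settle this I'll use the readout's dark panel as a height reference: compare it in the cradle, where the bottom is known to be at 0.008, with where it is now.

Run:
```python
from chk import *
c=cam("scene")
def lcd(fn,box):
    im=cv2.imread(fn);x0,y0,x1,y1=box;h=cv2.cvtColor(im,cv2.COLOR_BGR2HSV).astype(int)
    m=((h[...,1]>35)&(h[...,0]>25)&(h[...,0]<70)&(h[...,2]>75)).astype(np.uint8);k=np.zeros_like(m);k[y0:y1,x0:x1]=m[y0:y1,x0:x1]
    n,l,st,ce=cv2.connectedComponentsWithStats(k);i=1+st[1:,4].argmax();return ce[i],st[i]
for fn,box,T,yaw in(("pics/scene0.png",(380,145,412,172),[.560,.2075],1.082),("pics/s2.png",(160,135,195,165),[.5158,-.2472],1.389),("pics/s3.png",(165,180,195,201),[.5145,-.2566],1.389)):
    p,st=lcd(fn,box);print(fn,p.round(1),st,face(c,[p],T,yaw-np.pi/2).round(4))
```

```text
pics/scene0.png [396.4 158.6] [389 154  16  10 137] [[0.5731 0.2044 0.0738]]
pics/s2.png [176.8 149.1] [166 142  22  15 242] [[ 0.5291 -0.2467  0.2105]]
pics/s3.png [179.7 190.3] [170 184  21  14 213] [[ 0.5278 -0.2559  0.1291]]
```

By the readout reference the bottom is at TCP - 0.0865 (now 0.0633), which agrees with the grasp kinematics. The visible front edge sits about 8 mm higher, so I'll look closely at the lower end.

Run:
```python
from h import *
a=cv2.imread("pics/s3.png");print(a[214:226,180].tolist())
b=cv2.imread("pics/scene0.png");o=np.zeros((600,800,3),np.uint8)
o[:,:400]=cv2.resize(a[180:240,165:205],(400,600),interpolation=cv2.INTER_CUBIC);o[:,400:]=cv2.resize(b[125:185,376:416],(400,600),interpolation=cv2.INTER_CUBIC)
cv2.imwrite("pics/z.png",cv2.convertScaleAbs(o,alpha=1.3))
```

```text
[[40, 41, 37], [71, 72, 71], [85, 87, 84], [83, 84, 84], [84, 88, 82], [67, 83, 62], [50, 82, 26], [51, 89, 36], [47, 88, 29], [50, 86, 25], [53, 88, 30], [51, 89, 31]]
```

View pics/z.png

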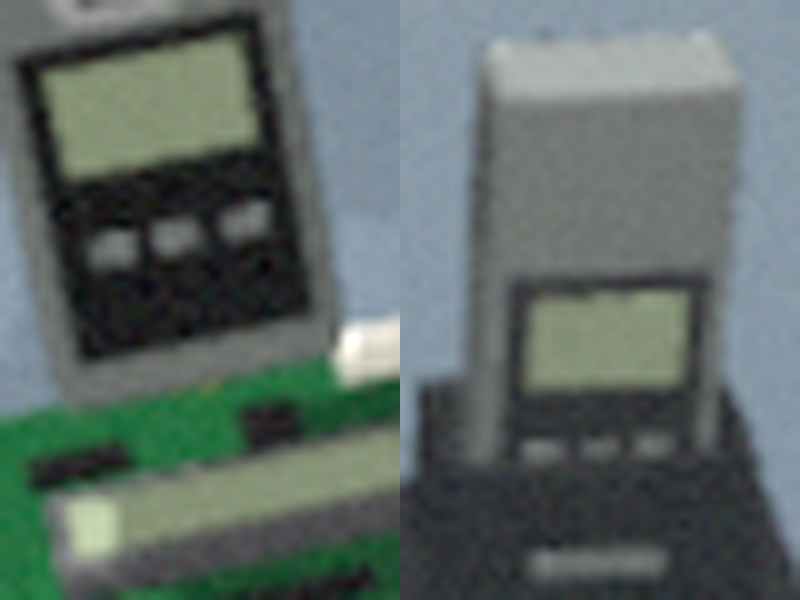

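The left crop shows the grey body ending above the display, with a hint of brass at (215,385). The right crop shows the front top edge in the cradle at about (620,95), and the top face is visible behind it. So the upper corners I used earlier in s3 were on the back edge.

Run:
```python
from chk import *
c=cam("scene");f=lambda p,o:(np.array(p)+.5)/10-.5+o
S0=np.array([376,125]);S3=np.array([165,180])
print("cradle: front top, panel top, lcd top, lcd bot, keys\n",face(c,f(np.array([(615,97),(608,280),(607,293),(607,388),(598,447)])-[400,0],S0),[.561,.208],1.082-np.pi/2)[:,2].round(4))
print("now: panel top, lcd top, lcd bot, keys, panel bot, body bot\n",face(c,f([(137,38),(142,53),(163,160),(177,237),(193,340),(200,388)],S3),[.5145,-.2566],1.389-np.pi/2)[:,2].round(4))
# back top corners of the meter in the 5x crop
n=np.array([np.cos(1.389-np.pi/2),np.sin(1.389-np.pi/2)])
print("back top now",face(c,(np.array([(140,68),(297,42)])+.5)/5-.5+[130,145],np.array([.5145,-.2566])-.026*n,1.389-np.pi/2)[:,2].round(4))
# glass edges along the same vertical direction, at z .03: near/far edge across display
print("glass far/near", plane(c,f([(200,475),(215,525)],S3),.03).round(4))
```

```text
cradle: front top, panel top, lcd top, lcd bot, keys
 [0.133  0.0892 0.086  0.0624 0.0475]
now: panel top, lcd top, lcd bot, keys, panel bot, body bot
 [0.1438 0.1405 0.1177 0.101  0.0781 0.0673]
back top now [0.1869 0.1857]
glass far/near [[ 0.5019 -0.2556  0.03  ]
 [ 0.519  -0.2584  0.03  ]]
```

Everything agrees now: the sensor face is at about 0.0628 and the meter centre at about (0.515, -0.2537). I'll lower by 8 mm with a 1–2 mm lateral trim.

Request:
advance(ticks=[[[0.001, -0.001, 0.004], 0, 0.01], [[0.001, -0.001, 0.008], 0, 0.01], [[0.001, -0.001, 0.008], 0, 0.01], [[0.001, -0.001, 0.008], 0, 0.01], [[0.001, -0.001, 0.008], 0, 0.01]])

```text
time: 7.7
eef_pos: [0.5127, -0.2548, 0.1402]
eef_rot: [-3.142, 0.0, 1.389]
force: [-0.5, 0.5, -1.2]
opening: 0.0255
finger_force: 59.0
```

Request:
advance(ticks=[[[0, 0, 0], 0, 0.01], [[0, 0, 0], 0, 0.01], [[0, 0, 0], 0, 0.01], [[0, 0, 0], 0, 0.01], [[0, 0, 0], 0, 0.01]])

```text
time: 8.2
eef_pos: [0.5127, -0.2548, 0.1403]
eef_rot: [-3.142, 0.0, 1.389]
force: [0.9, -0.8, -1.1]
opening: 0.0255
finger_force: 59.0
```

Run:
```python
from chk import *
a=arm.snapshot("scene");cv2.imwrite("pics/s4.png",a);s=arm.sense();print(s["time"],s["eef_pos"],np.abs(s["joint_vel"]).max())
h=cv2.cvtColor(a,cv2.COLOR_BGR2HSV).astype(int)
m=((h[...,1]>35)&(h[...,0]>25)&(h[...,0]<70)&(h[...,2]>75)).astype(np.uint8);k=np.zeros_like(m);k[182:206,165:197]=m[182:206,165:197]
n,l,st,ce=cv2.connectedComponentsWithStats(k);i=1+st[1:,4].argmax()
P=face(cam("scene"),[ce[i]],s["eef_pos"],1.389-np.pi/2)[0];print(st[i],P,"bottom",P[2]-.0660,"centre",P[:2]-.013*np.array([np.cos(-.182),np.sin(-.182)]))
```

```text
8.25 [ 0.51267872 -0.25482276  0.14029849] 0.0019095470420742635
[171 187  21  15 210] [ 0.52601282 -0.25419022  0.11956425] bottom 0.053564254603744144 centre [ 0.51322753 -0.25183726]
```

The bottom is at about 0.0537, 24 mm above the glass. It is centred within about 2 mm and steady, so I'm handing in.

```bash
python3 -c "
from rig import arm
print(arm.sign_off())"
```

```text
the job is handed in; nothing more can be done
None
```

The job is handed in with the meter gripped, upright and steady; by my camera measurements its sensor is about 24 mm above the glass, within about 2 mm of centre and lined up with the display's long side (the sign-off gave no verdict).

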